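Raise the pour-over holder to the middle rung and set the dripper in it

ROBOT

A 7-joint arm with a two-finger parallel gripper is mounted at the origin on the work surface. World frame = base frame: x ahead of the robot, y to its left, z up, the work surface at z = 0. Lengths are in m, angles in rad, forces in N, time in s.
With the tool pointing down it reaches from about 0.425 to 0.925 m from the base axis. Payload 6.8 kg.
Tool frame: the origin (TCP) lies on the mounting face of the last link; the fingertips stand 173 mm ahead of it and the grasp point (between the pads) lies 155 mm ahead of it (grip_point_offset is the distance from the TCP to the grasp point, in m); x points along the fingers, z is the direction in which the jaws open and shut, and the axes are right-handed (so a half turn about x gives the same grasp; the last joint's range is limited). The gripper opens to 85 mm and grips with 20 to 120 N. Pads are 22 mm wide; open, the fingers measure 114 mm over their backs; the gripper's body (76 mm by 85 mm) begins 54 mm behind the grasp point. The pads swing forward as they close: fully open they stand 13 mm farther back than shut.
Start: joints at [1.047, 0.477, 0.022, 1.555, -0.011, 1.109, -0.083], TCP at [0.273, -0.617, 0.405] pointing down, gripper open.
Joint ranges: [-2.96, 2.96], [-0.34, 2.1], [-1.41, 1.46], [0.24, 2.44], [-1.37, 4.51], [0.17, 1.92], [-2.96, 2.96]. Speed limits (rad/s): [2.39, 2.39, 3.14, 3.14, 3.14, 3.14, 3.14].

INTERFACE

Orientations are given as a rotation vector (axis times angle).
In Python, from bench import * gives the robot as it stands. The module is installed in compiled form; this text tells all that it offers.
- The arm moves only by the tool servo_tool, never from a script. Its argument "motion" is a list of rows, each a list of 5 numbers: the shift along the tool's x, y, z in m, then the turn about the tool's x in degrees, then the gripper command: -1 is fully open, 1 is shut, values between are in proportion. In form: [[dx, dy, dz, turn, fingers], ...]. A call has 1 to 8 rows; each row is the pose to reach, as a shift and turn from the pose measured when the call began, along the tool's axes at that moment; what a row does not reach only later rows make up. A row lasts 1/10 s, in which the tool goes at most 50 mm and 8.59 degrees, less where a joint would pass 70% of its speed; a pose out of reach is approached as far as the arm can. A call with a gripper value outside its range is refused whole. The fingers move at their own pace and stop on an object; "force" is the grip in N (left out, the last holds). Time passes only in rows, so rows that repeat a pose let the fingers close. It gives the time, the measured TCP pose, the force and the opening at its end, in the units of the state.
- get_obs(): the state, without advancing time (a new reading comes with each control period).
- grab_frame(name): name is "side" or "top" or "wrist"; returns the picture (384x512x3 uint8, red, green, blue); there is no depth.
- camera_params(name): a dict with "mtx" (3x3 intrinsics, pixels), "D" ([k1, k2, p1, p2, k3] as OpenCV has them; the pictures are not rectified), "world_to_cam" (4x4, takes a point from world to camera coordinates); the wrist camera has in their place "T_tool_cam" (4x4, takes a point from camera to tool coordinates, whose origin is the TCP and whose axes are the tool frame's). Camera axes: x right, y down, z forward; pixel columns grow to the right and rows downward; lengths in m; the calibration is good to about 2 mm. A picture is of the moment at which its call begins: read the wrist's pose just before it. camera_params takes no time and is no camera call.
- hand_in(): hands the job in, once; it reports no verdict.
The state is a dict: "clock": time; "joints": joint angles; "qvel": joint speeds; "tau": joint torques, N m; "tcp_pos": TCP position; "orientation": TCP orientation; "contact_force": force on the tool from outside, world axes, zero at the start; "moment": the same for the moment, N m; "grip_width": finger opening in m.
Only numpy, scipy, OpenCV 4.12 (cv2) and the standard library are available. Lean on these libraries where they do the work, as an engineer would, in place of code of your own. Each camera call takes 0.05 s, during which the arm holds its last target. There are 200 camera calls.

TASK

Lift the pour-over stand's sliding holder by its grip until its pawl has dropped in above the middle of the three rungs, then ease it down until it hangs firmly on that rung - do not let it fall onto the rung or press it down - and let go. Then set the dripper upright in the holder's ring, fully seated and gently, without disturbing the tumbler, the canister or the syrup bottle.

Things in the scene. Friction and masses are not known exactly. Their poses are not given: they have to be found in the camera images.
- stand: pour-over stand, fixed: steel base plate 235 x 170 x 10 mm, two upright 14 mm steel posts 110 mm apart, 125 mm behind the ring's axis, crosshead top at 324 mm. Origin on the counter under the ring's axis; +x runs from the ring to the posts (away from the robot), +y left, z up.
- rung_nominal (a point): where the middle rung's centre should be: point on the stand between the posts, 218.5 mm above the counter. Three level round rungs, 10 mm thick, 40 mm apart, one above the other. The rung rack is bolted through slots: all three rungs together sit up to 10 mm above or below nominal, wherever it was last bolted; this is not measured.
- holder (a joint): height of the sliding holder above its park, m (starts at 0; top stop 0.145). It only moves up and down; about 0.54 kg (20 % spread), friction about 1 N. Hanging on the lowest, middle, top rung it reads 0.030, 0.070, 0.110, each plus or minus the rack's 10 mm. Raised about 9 mm above such a height the pawl drops in over that rung, and the holder cannot go below it again.
- lift_grip (a point): centre of the holder's lifting grip: black bar 60 mm long (stand's x), 16 mm wide (stand's y), 20 mm high, in front of the ring, 106 mm from its axis and 4 mm below the ring's top. Moves with the holder. Take it from above, across its width.
- ring (a point): centre of the ring's top face on the holder: flat steel ring, 92 mm outside, hole 60 mm, 8 mm thick; its top is 135 mm above the counter when parked. Axes as the stand's.
- pawl: gravity pawl on the holder; origin on its pivot, 110 mm behind the ring's axis, 22 mm above the ring's top. A nose 14 mm wide, 7 mm thick reaches 17 mm to the rungs; a weighted tail holds it level against a stop. A rung met while rising tips the nose down; past the rung it falls back level, and its underside rests on the rung. Over 15 N on it is too much, over 22 N once the dripper is set in.
- dripper: cream plastic dripper, 160 g: cone 100 mm wide at the rim, 75 mm high. Origin under the middle of its collar, its underside. Collar 52 mm wide, 14 mm high; on it a flange 88 mm wide, 5 mm thick, that rests on the ring. Handle on its own -x side: upright bar 12 mm wide (its y), 14 mm deep, 70 mm from the axis, 20 to 70 mm above the underside.
- tumbler: glass tumbler 68 mm wide, 104 mm high, loose, standing on the stand's base under the ring; origin under its middle.
- canister: white ceramic canister 72 mm wide, 110 mm high, loose on the counter; origin under its middle. Not needed.
- syrup: amber syrup bottle with a brass pump, 58 mm wide, 270 mm high, loose on the counter; origin under its middle. Not needed.
Things that resemble listed ones, but are neither listed nor needed, are in the scene too. Leave any blue look-alike of the dripper alone.

How it is judged:
By the outcome, as a careful person would: the job done as asked, in the order asked, and still so for the second after the job is handed in, with the robot touching nothing.
It also fails if it takes over 58 s, if anything falls off the work surface, if the arm or the gripper's body presses on something with over 40 N, if the wrist force passes 120 N, or if a joint passes its speed limit or range.

## Working session

There is one attempt and no reset: what is moved stays moved. The work goes in short steps, Python scripts to look and compute and a tool call to move; the robot and the scene stay as the last step left them, time stands still between calls to the robot, and variables do not carry over. Pictures are saved under pics/ and viewed, about 8 in all and at most 12, crops included, and the job is handed in when it is done.

Besides the shell and the picture viewer there is one more tool, called after ">>>" by a JSON object that holds its "method" and its "body", one argument or row to a line. servo_tool: Moves the arm, as the interface text tells. Its arguments: {"type":"object","properties":{"motion":{"type":"array","items":{"type":"array","items":{"type":"number"}}},"force":{"type":"number"}},"required":["motion"]}

```bash
mkdir -p pics; cat > h.py <<'E'
from bench import *
import numpy as np, cv2
from scipy.spatial.transform import Rotation as R
def T_tool():
    o=get_obs(); T=np.eye(4); T[:3,:3]=R.from_rotvec(o['orientation']).as_matrix(); T[:3,3]=o['tcp_pos']; return T
def cam(name,T=None):
    p=camera_params(name); K=np.array(p['mtx']);D=np.array(p['D'],float)
    W=np.linalg.inv(T@np.array(p['T_tool_cam'])) if name=='wrist' else np.array(p['world_to_cam'])
    return K,D,W
def ray(c,px):
    K,D,W=c; u=cv2.undistortPoints(np.array([[px]],float),K,D)[0,0]
    C=np.linalg.inv(W); d=C[:3,:3]@np.array([u[0],u[1],1]); return C[:3,3],d/np.linalg.norm(d)
def tri(*cp):
    A=np.zeros((3,3));b=np.zeros(3);rs=[ray(c,p) for c,p in cp]
    for o,d in rs: P=np.eye(3)-np.outer(d,d);A+=P;b+=P@o
    x=np.linalg.solve(A,b); return x,[np.linalg.norm((np.eye(3)-np.outer(d,d))@(x-o))for o,d in rs]
def atz(c,px,z):
    o,d=ray(c,px); return o+d*(z-o[2])/d[2]
def proj(c,X):
    K,D,W=c; return cv2.projectPoints(np.atleast_2d(X).astype(float),cv2.Rodrigues(W[:3,:3])[0],W[:3,3],K,D)[0][:,0]
def save(im,f,crop=None,s=1):
    if crop: x0,y0,x1,y1=crop; im=im[y0:y1,x0:x1]
    cv2.imwrite('pics/'+f,cv2.resize(im[:,:,::-1],None,fx=s,fy=s,interpolation=cv2.INTER_CUBIC))
E
python3 - <<'E'
from h import *
o=get_obs(); print({k:np.round(v,3) for k,v in o.items()}); print(np.round(T_tool(),3))
for n in('side','top','wrist'):
    im=grab_frame(n); cv2.imwrite(f'pics/{n}0_raw.png',im[:,:,::-1]); save(im,n+'0.png',s=1.5)
    if n!='wrist':
        p=cam(n);print(n,np.round(np.linalg.inv(p[2]),3))
print(np.round(camera_params('wrist')['T_tool_cam'],3))
E
```

```text
{'clock': np.float64(0.0), 'joints': array([ 1.047,  0.478,  0.022,  1.556, -0.012,  1.109, -0.083]), 'qvel': array([ 0.   ,  0.001, -0.   , -0.001,  0.   , -0.   ,  0.001]), 'tau': array([-0.0000e+00, -5.9647e+01,  1.6070e+00, -2.8120e+01,  1.2000e-02,
        9.0000e-03,  0.0000e+00]), 'tcp_pos': array([ 0.273, -0.617,  0.404]), 'orientation': array([ 0.899,  1.379, -0.897]), 'contact_force': array([-0.662,  0.601,  0.361]), 'moment': array([0.034, 0.016, 0.003]), 'grip_width': np.float64(0.085)}
[[-0.001  0.915  0.404  0.273]
 [ 0.002  0.404 -0.915 -0.617]
 [-1.    -0.    -0.002  0.404]
 [ 0.     0.     0.     1.   ]]
side [[-0.759 -0.467  0.454  0.029]
 [-0.651  0.546 -0.527  0.508]
 [-0.002 -0.695 -0.719  0.944]
 [ 0.     0.     0.     1.   ]]
top [[-0.015 -0.982  0.188  0.354]
 [-1.     0.011 -0.025 -0.044]
 [ 0.022 -0.188 -0.982  1.041]
 [ 0.     0.     0.     1.   ]]
[[-0.    -0.299  0.954  0.031]
 [-0.    -0.954 -0.299  0.076]
 [ 1.    -0.     0.    -0.   ]
 [ 0.     0.     0.     1.   ]]
```

View pics/side0.png

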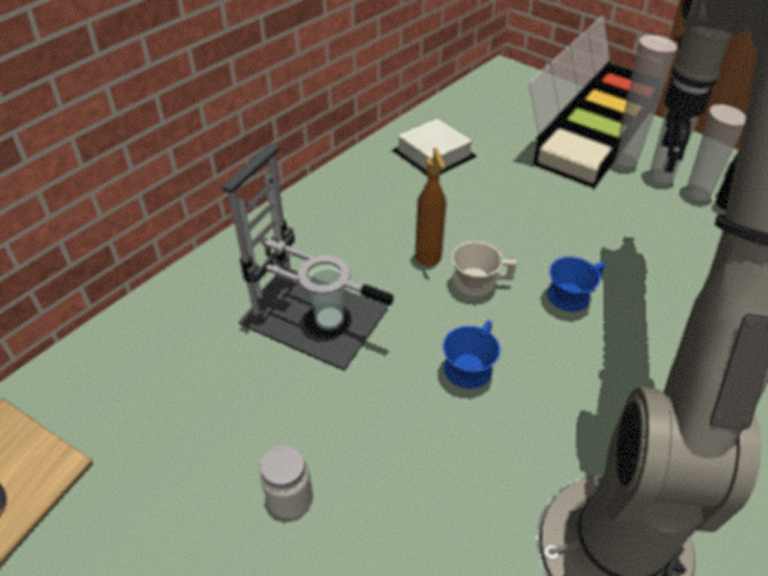

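View pics/top0.png

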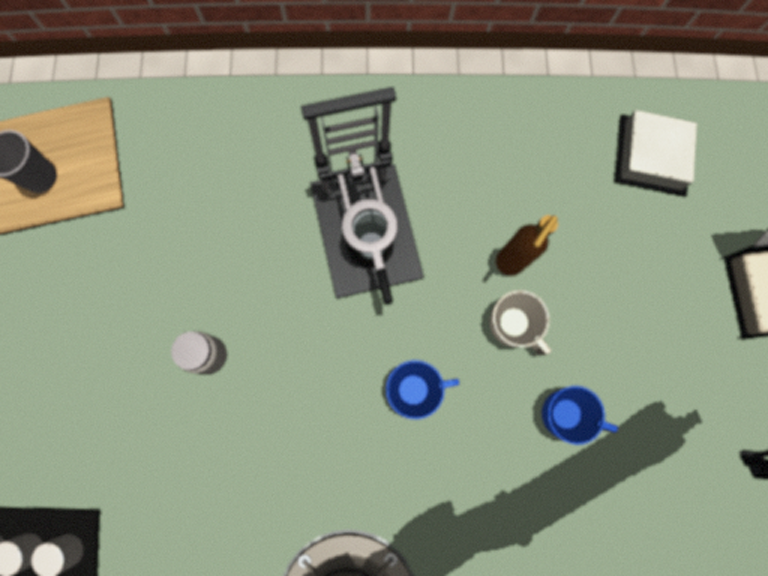

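The side view (1.5x) shows the holder ring at (325,273) and the black grip at (377,294). The cream dripper is at (477,268) with its handle at (508,268). The syrup bottle is at (430,220) and the canister at (286,485).
In the top view the ring is at (369,227), the grip at (385,285), the dripper at (521,320) and its handle at (542,346).
What could be taken for the dripper: cream at side (477,268), blue at (472,355), blue at (574,283). I choose the cream one. Next is one close crop of both views.

```bash
python3 - <<'E'
from h import *
def ld(f): return cv2.imread(f'pics/{f}0_raw.png')
def crop(im,x0,y0,w,h,s): return cv2.resize(im[y0:y0+h,x0:x0+w],None,fx=s,fy=s,interpolation=cv2.INTER_CUBIC)
s=ld('side');t=ld('top')
# each 400x300
A=crop(s,190,160,100,75,4);B=crop(s,280,145,100,75,4);C=crop(t,200,125,100,75,4);D=crop(t,300,180,100,75,4)
cv2.imwrite('pics/q1.png',np.vstack([np.hstack([A,B]),np.hstack([C,D])]))
E
```

```text
(no output)
```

View pics/q1.png

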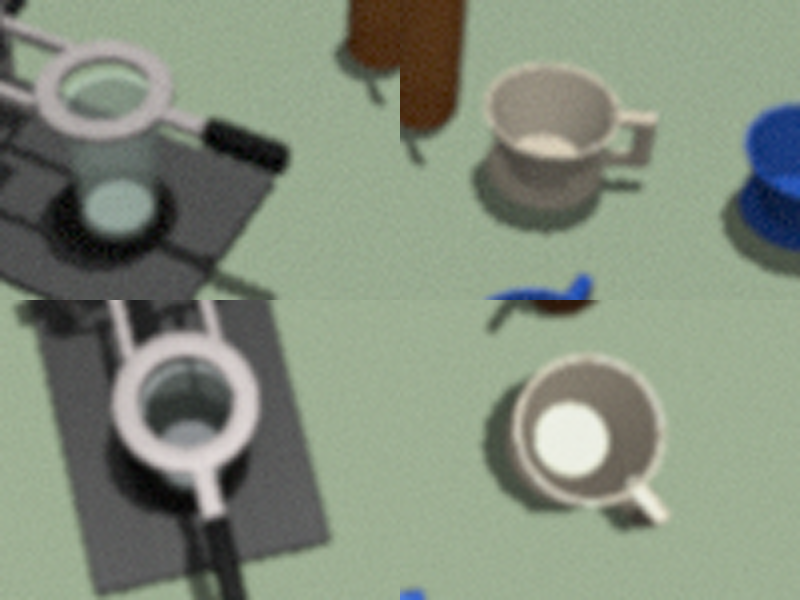

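```bash
cat > m1.py <<'E'
from h import *
s=cam('side');t=cam('top')
f=lambda x0,y0,u,v:(x0+(u+.5)/4-.5,y0+(v+.5)/4-.5)
ringP,e=tri((s,f(190,160,103,89)),(t,f(200,125,186,103.5)));print('ring',ringP,e)
rim,e=tri((s,f(280,145,153,107)),(t,f(300,180,188,131)));print('rim',rim,e)
hd,e=tri((s,f(280,145,242,118)),(t,f(300,180,252,210)));print('handle',hd,e)
g,e=tri((s,f(190,160,245,142)),(t,f(200,125,226,257)));print('grip',g,e)
b=np.array([np.append(atz(t,f(200,125,97,295),.01)[:2],.01),np.append(atz(t,f(200,125,328,243),.01)[:2],.01)]);print('base front corners',b)
v=ringP-g;print('yaw stand',np.degrees(np.arctan2(v[1],v[0])),np.hypot(*v[:2]))
d=b[1]-b[0];print('yaw base',np.degrees(np.arctan2(d[0],-d[1])),np.linalg.norm(d))
v=rim-hd;print('yaw drip',np.degrees(np.arctan2(v[1],v[0])),np.hypot(*v[:2]))
E
python3 m1.py
```

```text
ring [ 0.63214312 -0.04341387  0.13819986] [np.float64(0.0021621360991202565), np.float64(0.002162136099120195)]
rim [ 0.47972407 -0.30146358  0.08484359] [np.float64(0.0012920101390663046), np.float64(0.0012920101390662359)]
handle [ 0.42884618 -0.3429928   0.07557301] [np.float64(0.0013700168659421502), np.float64(0.0013700168659422011)]
grip [ 0.53291168 -0.067891    0.13689088] [np.float64(0.00019303593666491627), np.float64(0.0001930359366649921)]
base front corners [[ 0.53193146  0.01849881  0.01      ]
 [ 0.56697924 -0.14288978  0.01      ]]
yaw stand 13.856375153951898 0.10220571246980929
yaw base 12.252332131823641 0.16515030855700616
yaw drip 39.22313632710851 0.06567523307403907
```

>>> {"method": "servo_tool", "body": {
  "motion": [
    [0, 0.035, -0.03, 2, -1],
    [0, 0.07, -0.06, 4, -1],
    [0, 0.105, -0.09, 6, -1],
    [0, 0.14, -0.12, 8, -1],
    [0, 0.175, -0.15, 10, -1],
    [0, 0.21, -0.18, 11, -1],
    [0, 0.245, -0.21, 11, -1],
    [0, 0.28, -0.24, 11, -1]
  ]
}}

```text
clock: 0.95
tcp_pos: [0.4321, -0.2828, 0.4043]
orientation: [1.043, 1.308, -1.043]
contact_force: [1.0, -1.2, -0.3]
grip_width: 0.0855
```

>>> {"method": "servo_tool", "body": {
  "motion": [
    [0, 0.03, -0.037, 0, -1],
    [0, 0.06, -0.075, 0, -1],
    [0, 0.09, -0.112, 0, -1],
    [0, 0.12, -0.15, 0, -1],
    [0, 0.147, -0.187, 0, -1],
    [0, 0.147, -0.187, 0, -1],
    [0, 0.147, -0.187, 0, -1]
  ]
}}

```text
clock: 1.65
tcp_pos: [0.5341, -0.0667, 0.4041]
orientation: [1.041, 1.31, -1.041]
contact_force: [-0.4, -0.1, 0.1]
grip_width: 0.0854
```

```bash
python3 - <<'E'
from h import *
T=T_tool();np.save('T1.npy',T);print(np.round(T,3))
im=grab_frame('wrist');save(im,'w1.png',s=1.5)
c=cam('wrist',T);print(proj(c,[[.533,-.068,.137],[.632,-.043,.135]])*1.5)
E
```

```text
[[-0.001  0.974  0.225  0.534]
 [ 0.001  0.225 -0.974 -0.067]
 [-1.    -0.001 -0.002  0.404]
 [ 0.     0.     0.     1.   ]]
[[386.97882774 292.08539327]
 [383.28294211 109.38095088]]
```

View pics/w1.png

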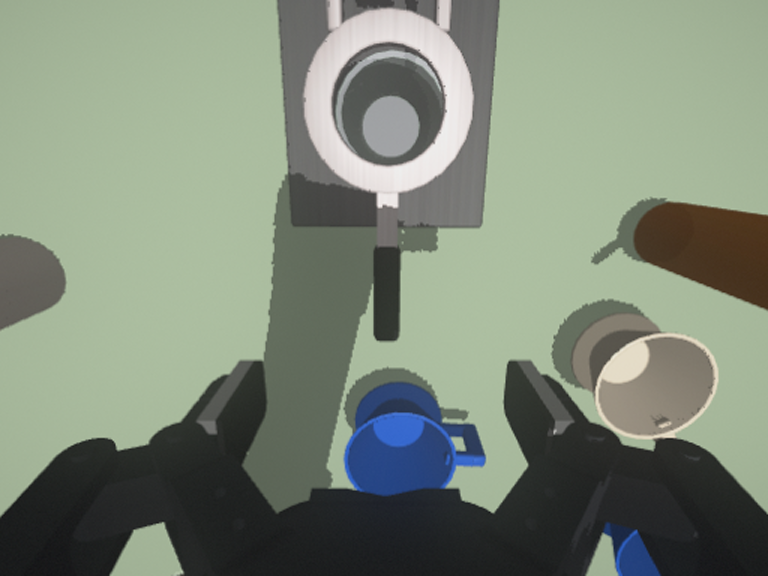

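The wrist view shows the grip bar at (386,294) running straight up the image, the ring at (388,101), and the jaws straddling the bar.

```bash
python3 - <<'E'
from h import *
T=np.load('T1.npy');c=cam('wrist',T);s=cam('side');t=cam('top')
f=lambda u,v:((u+.5)/1.5-.5,(v+.5)/1.5-.5)
F=lambda x0,y0,u,v:(x0+(u+.5)/4-.5,y0+(v+.5)/4-.5)
g=atz(c,f(386.5,294),.141);r=atz(c,f(388,101),.135)
print(g,r,np.degrees(np.arctan2(*(r-g)[1::-1])),np.hypot(*(r-g)[:2]))
print(tri((c,f(388,101)),(s,F(190,160,103,89)),(t,F(200,125,186,103.5))))
print('grip from 3',tri((c,f(386.5,294)),(s,F(190,160,245,142)),(t,F(200,125,226,257))))
print('drip rim',tri((c,f(657,386)),(s,F(280,145,153,107)),(t,F(300,180,188,131))))
# syrup base
print('syrup',atz(c,f(663,232),0))
tool=np.linalg.inv(T)@np.append(g,1);print('grip in tool',tool)
E
```

```text
[ 0.53316579 -0.06749788  0.141     ] [ 0.63664413 -0.0443688   0.135     ] 12.59943482746101 0.10603168965017626
(array([ 0.63460639, -0.04433206,  0.13537378]), [np.float64(0.0019802002939793154), np.float64(0.0014860953839610845), np.float64(0.003372518819707213)])
grip from 3 (array([ 0.53245441, -0.06767311,  0.13773498]), [np.float64(0.0003391765441705041), np.float64(0.00043786822344240906), np.float64(0.0003185179525944567)])
drip rim (array([ 0.48279003, -0.30525914,  0.07733201]), [np.float64(0.002204561315406059), np.float64(0.002244027091446044), np.float64(0.0033144499657743356)])
syrup [ 0.60184991 -0.31012126  0.        ]
grip in tool [ 2.63092204e-01 -8.22864289e-04  9.29921407e-04  1.00000000e+00]
```

>>> {"method": "servo_tool", "body": {
  "motion": [
    [0.035, 0, 0.001, 0, -1],
    [0.07, 0, 0.001, 0, -1],
    [0.1, 0, 0.001, 0, -1],
    [0.117, 0, 0.001, 0, -1],
    [0.117, 0, 0.001, 0, 0],
    [0.117, 0, 0.001, 0, 0.4],
    [0.117, 0, 0.001, 0, 0.5],
    [0.117, 0, 0.001, 0, 0.5]
  ],
  "force": 60
}}

```text
clock: 2.5
tcp_pos: [0.5342, -0.0696, 0.2884]
orientation: [1.044, 1.306, -1.043]
contact_force: [0.5, 0.2, 0.0]
grip_width: 0.0283
```

>>> {"method": "servo_tool", "body": {
  "motion": [
    [0, 0, 0, 0, 1],
    [0, 0, 0, 0, 1],
    [0, 0, 0, 0, 1],
    [0, 0, 0, 0, 1]
  ],
  "force": 60
}}

```text
clock: 2.9
tcp_pos: [0.5339, -0.0678, 0.289]
orientation: [1.044, 1.308, -1.041]
contact_force: [-3.2, 5.6, 1.2]
grip_width: 0.0148
```

>>> {"method": "servo_tool", "body": {
  "motion": [
    [-0.006, 0, 0, 0, 1],
    [-0.018, 0, 0, 0, 1],
    [-0.032, 0, 0, 0, 1],
    [-0.047, 0, 0, 0, 1],
    [-0.062, 0, 0, 0, 1],
    [-0.077, 0, 0, 0, 1],
    [-0.088, 0, 0, 0, 1],
    [-0.095, 0, 0, 0, 1]
  ]
}}

```text
clock: 3.7
tcp_pos: [0.5337, -0.0678, 0.3853]
orientation: [1.045, 1.308, -1.04]
contact_force: [2.7, 1.7, -7.0]
grip_width: 0.0147
```

>>> {"method": "servo_tool", "body": {
  "motion": [
    [0, 0, 0, 0, 1],
    [0, 0, 0, 0, 1]
  ]
}}

```text
clock: 3.9
tcp_pos: [0.5336, -0.0678, 0.3854]
orientation: [1.045, 1.307, -1.04]
contact_force: [2.0, 2.3, -4.0]
grip_width: 0.0145
```

```bash
python3 - <<'E'
from h import *
o=get_obs();print(o['tcp_pos'],o['contact_force'],o['grip_width'])
s=grab_frame('side');cv2.imwrite('pics/s2.png',s[:,:,::-1])
t=grab_frame('top');cv2.imwrite('pics/t2.png',t[:,:,::-1])
a=cv2.resize(s[90:220,140:240],(600,780)[:2],interpolation=cv2.INTER_CUBIC)
save(s,'s2c.png',(145,90,245,190),6)
# predictions: rungs for offset 0, ends near posts
yaw=np.radians(12.6);ex=np.array([np.cos(yaw),np.sin(yaw),0]);ey=np.array([-ex[1],ex[0],0])
r=np.array([.6355,-.0443,0])
c=cam('side')
for n,z in(('low',.1785),('mid',.2185),('top',.2585),('head',.324)):
    P=[r+.125*ex+y*ey+[0,0,z] for y in(-.055,-.03,0,.03,.055)]
    print(n,np.round((proj(c,P)-[145,90]+.5)*6-.5).astype(int).tolist())
E
```

```text
[ 0.53361888 -0.06778839  0.38542999] [ 2.03362881  2.27145248 -3.99780991] 0.014487378163858297
low [[250, 323], [219, 355], [180, 394], [141, 434], [107, 468]]
mid [[240, 254], [208, 285], [169, 324], [128, 364], [93, 399]]
top [[230, 182], [197, 213], [156, 251], [114, 291], [78, 326]]
head [[213, 56], [178, 87], [135, 125], [91, 164], [53, 198]]
```

View pics/s2c.png

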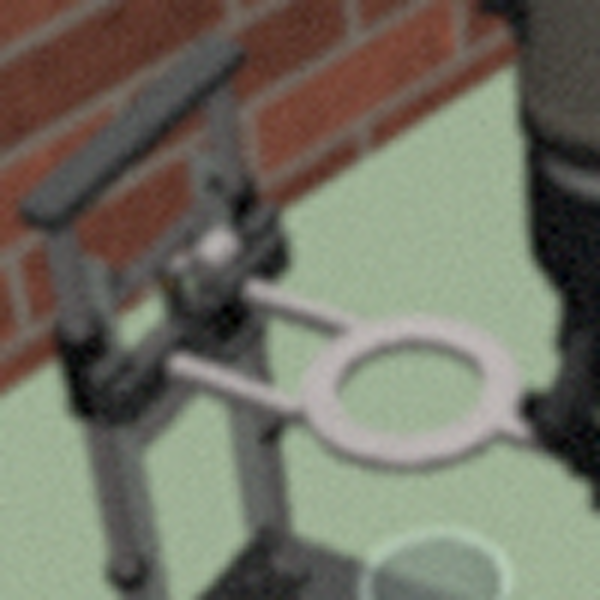

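The holder is raised about 96 mm. The ring is at (410,392), and the pawl, with its bright tail at (215,245), sits between the top and low rungs. I'll read the rack offset from the first picture, where the rungs are unobstructed.

```bash
python3 - <<'E'
from h import *
im=cv2.imread('pics/side0_raw.png')[90:190,145:205]
S=8;im=cv2.resize(im,None,fx=S,fy=S,interpolation=cv2.INTER_CUBIC)[:600]
t=cv2.imread('pics/top0_raw.png')[55:125,195:270];t=cv2.resize(t,None,fx=4.2,fy=4.2,interpolation=cv2.INTER_CUBIC)
yaw=np.radians(12.6);ex=np.array([np.cos(yaw),np.sin(yaw),0]);ey=np.array([-ex[1],ex[0],0])
r=np.array([.6355,-.0443,0]);c=cam('side');ct=cam('top')
for z in(.1785,.2185,.2585,.324):
    for y in (-.02,.02):
        p=r+.125*ex+y*ey+[0,0,z]
        q=proj(c,p)[0]; q=(q-[145,90]+.5)*S-.5
        cv2.circle(im,tuple(int(round(v)) for v in q),3,(0,255,255),-1)
        q=proj(ct,p)[0]; q=(q-[195,55]+.5)*4.2-.5
        cv2.circle(t,tuple(int(round(v)) for v in q),2,(0,255,255),-1)
h=np.zeros((600,t.shape[1],3),np.uint8);h[:t.shape[0]]=t
cv2.imwrite('pics/r.png',np.hstack([im,h]))
E
```

```text
(no output)
```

View pics/r.png

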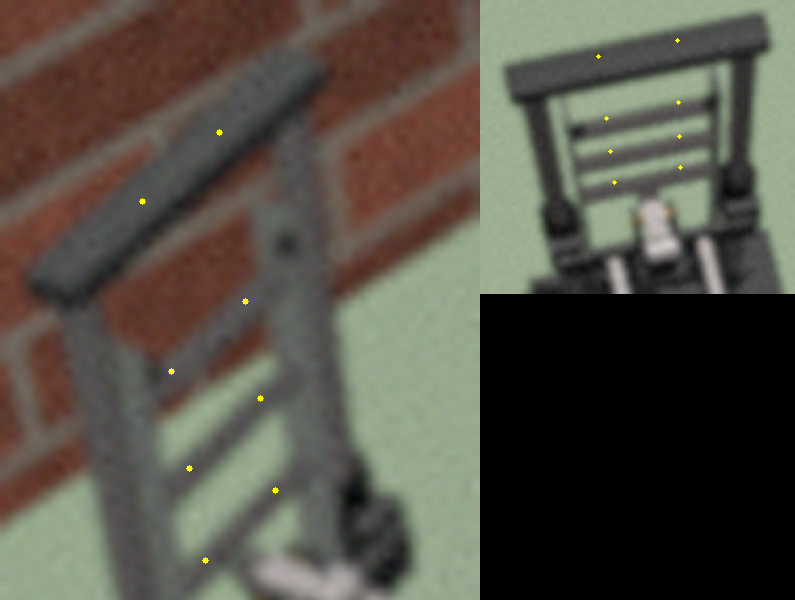

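>>> {"method": "servo_tool", "body": {
  "motion": [
    [0.005, 0, 0, 0, 1],
    [0.01, 0, 0, 0, 1],
    [0.015, 0, 0, 0, 1],
    [0.018, 0, 0, 0, 1],
    [0.02, 0, 0, 0, 1],
    [0.021, 0, 0, 0, 1],
    [0.022, 0, 0, 0, 1],
    [0.022, 0, 0, 0, 1]
  ]
}}

```text
clock: 4.8
tcp_pos: [0.5337, -0.0678, 0.3629]
orientation: [1.045, 1.308, -1.04]
contact_force: [3.1, 1.5, -6.5]
grip_width: 0.0151
```

>>> {"method": "servo_tool", "body": {
  "motion": [
    [0.0005, 0, 0, 0, 1],
    [0.001, 0, 0, 0, 1],
    [0.0015, 0, 0, 0, 1],
    [0.002, 0, 0, 0, 1]
  ]
}}

```text
clock: 5.2
tcp_pos: [0.5337, -0.0678, 0.3609]
orientation: [1.045, 1.308, -1.04]
contact_force: [1.6, 2.1, -4.5]
grip_width: 0.0147
```

>>> {"method": "servo_tool", "body": {
  "motion": [
    [0.0005, 0, 0, 0, 1],
    [0.001, 0, 0, 0, 1],
    [0.0015, 0, 0, 0, 1],
    [0.0015, 0, 0, 0, 1]
  ]
}}

```text
clock: 5.6
tcp_pos: [0.5337, -0.0678, 0.3593]
orientation: [1.045, 1.308, -1.04]
contact_force: [2.0, 1.6, -5.3]
grip_width: 0.0148
```

>>> {"method": "servo_tool", "body": {
  "motion": [
    [0.0005, 0, 0, 0, 1],
    [0.001, 0, 0, 0, 1],
    [0.001, 0, 0, 0, 1]
  ]
}}

```text
clock: 5.9
tcp_pos: [0.5337, -0.0678, 0.3582]
orientation: [1.045, 1.308, -1.04]
contact_force: [1.7, 1.0, -5.3]
grip_width: 0.015
```

>>> {"method": "servo_tool", "body": {
  "motion": [
    [0.0005, 0, 0, 0, 1],
    [0.001, 0, 0, 0, 1],
    [0.001, 0, 0, 0, 1]
  ]
}}

```text
clock: 6.2
tcp_pos: [0.5337, -0.0678, 0.3571]
orientation: [1.045, 1.308, -1.04]
contact_force: [1.2, 1.3, -5.0]
grip_width: 0.0151
```

>>> {"method": "servo_tool", "body": {
  "motion": [
    [0.0005, 0, 0, 0, 1],
    [0.001, 0, 0, 0, 1],
    [0.001, 0, 0, 0, 1]
  ]
}}

```text
clock: 6.5
tcp_pos: [0.5337, -0.0678, 0.356]
orientation: [1.045, 1.308, -1.04]
contact_force: [1.9, 1.8, -5.4]
grip_width: 0.0151
```

>>> {"method": "servo_tool", "body": {
  "motion": [
    [0.0005, 0, 0, 0, 1],
    [0.001, 0, 0, 0, 1],
    [0.001, 0, 0, 0, 1]
  ]
}}

```text
clock: 6.8
tcp_pos: [0.5337, -0.0678, 0.3549]
orientation: [1.045, 1.308, -1.04]
contact_force: [2.1, 0.9, -6.2]
grip_width: 0.0149
```

>>> {"method": "servo_tool", "body": {
  "motion": [
    [0.0005, 0, 0, 0, 1],
    [0.001, 0, 0, 0, 1],
    [0.001, 0, 0, 0, 1]
  ]
}}

```text
clock: 7.1
tcp_pos: [0.5337, -0.0678, 0.3538]
orientation: [1.045, 1.308, -1.04]
contact_force: [1.7, 1.5, -5.6]
grip_width: 0.0151
```

>>> {"method": "servo_tool", "body": {
  "motion": [
    [0.0005, 0, 0, 0, 1],
    [0.001, 0, 0, 0, 1],
    [0.001, 0, 0, 0, 1]
  ]
}}

```text
clock: 7.4
tcp_pos: [0.5337, -0.0678, 0.3534]
orientation: [1.045, 1.308, -1.04]
contact_force: [-2.4, 1.2, 3.3]
grip_width: 0.015
```

>>> {"method": "servo_tool", "body": {
  "motion": [
    [0, 0, 0, 0, 1],
    [0, 0, 0, 0, 1]
  ]
}}

```text
clock: 7.6
tcp_pos: [0.5337, -0.0678, 0.3535]
orientation: [1.045, 1.308, -1.04]
contact_force: [-0.7, 0.3, 1.3]
grip_width: 0.0149
```

>>> {"method": "servo_tool", "body": {
  "motion": [
    [0, 0, 0, 0, 0.4],
    [0, 0, 0, 0, 0],
    [0, 0, 0, 0, -0.5],
    [0, 0, 0, 0, -0.5],
    [0, 0, 0, 0, -0.5]
  ]
}}

```text
clock: 8.1
tcp_pos: [0.5337, -0.0678, 0.3535]
orientation: [1.045, 1.308, -1.04]
contact_force: [-0.8, -0.2, 0.5]
grip_width: 0.0638
```

>>> {"method": "servo_tool", "body": {
  "motion": [
    [-0.01, 0, 0, 0, -0.5],
    [-0.03, 0, 0, 0, -0.5],
    [-0.06, 0, 0, 0, -0.5],
    [-0.09, 0, 0, 0, -0.5],
    [-0.12, 0, 0, 0, -0.5],
    [-0.12, 0, 0, 0, -0.5]
  ]
}}

```text
clock: 8.7
tcp_pos: [0.5345, -0.068, 0.4788]
orientation: [1.048, 1.3, -1.035]
contact_force: [-0.1, -0.4, -0.3]
grip_width: 0.0639
```

```bash
python3 - <<'E'
from h import *
T=T_tool();np.save('T2.npy',T);print(T[:3,3],get_obs()['contact_force'])
w=grab_frame('wrist');s=grab_frame('side');cv2.imwrite('pics/s3.png',s[:,:,::-1])
a=cv2.resize(w,(768,576));b=cv2.resize(s[90:190,145:245],(400,400),interpolation=cv2.INTER_CUBIC)
save(np.hstack([cv2.resize(w,(400,300)),cv2.resize(s[90:190,145:245],(400,400),interpolation=cv2.INTER_CUBIC)[:300]]),'ws3.png')
save(w,'w3.png')
E
```

```text
[ 0.53453545 -0.06797981  0.47883021] [-0.13124422 -0.39035059 -0.27782196]
```

View pics/ws3.png

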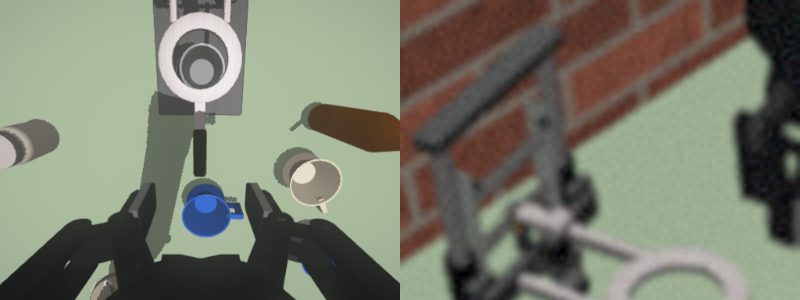

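The wrist half shows the grip released and the dripper at (315,182) with its handle towards (322,208). The side half shows the holder hanging, with the pawl on the rung and clear of the gripper.

>>> {"method": "servo_tool", "body": {
  "motion": [
    [0, -0.025, 0.037, -4, -0.5],
    [0, -0.05, 0.075, -8, -0.5],
    [0.01, -0.075, 0.112, -12, -0.5],
    [0.03, -0.1, 0.15, -16, -0.5],
    [0.05, -0.13, 0.2, -20, -0.5],
    [0.07, -0.164, 0.246, -24, -0.5],
    [0.07, -0.164, 0.246, -26, -0.5],
    [0.07, -0.164, 0.246, -26, -0.5]
  ]
}}

```text
clock: 9.6
tcp_pos: [0.4256, -0.3475, 0.4011]
orientation: [0.704, 1.458, -0.7]
contact_force: [-0.1, -0.0, 0.1]
grip_width: 0.0639
```

```bash
python3 - <<'E'
from h import *
T=T_tool();np.save('T4.npy',T);print(np.round(T,4))
im=grab_frame('wrist');save(im,'w4.png',s=1.5)
E
```

```text
[[-1.700e-03  7.827e-01  6.224e-01  4.256e-01]
 [ 3.500e-03  6.224e-01 -7.827e-01 -3.475e-01]
 [-1.000e+00  9.000e-04 -3.700e-03  4.011e-01]
 [ 0.000e+00  0.000e+00  0.000e+00  1.000e+00]]
```

View pics/w4.png

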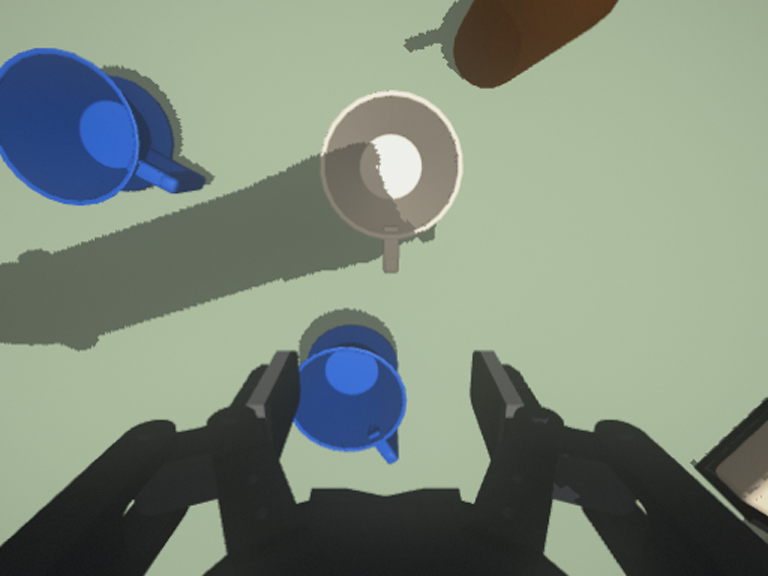

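```bash
python3 - <<'E'
from h import *
T=np.load('T4.npy');c=cam('wrist',T);t=cam('top')
f=lambda u,v:((u+.5)/1.5-.5,(v+.5)/1.5-.5)
Ti=np.linalg.inv(T)
def show(n,P): print(n,np.round(P,4),'tool',np.round(Ti@np.append(P,1),4)[:3])
for z in(.075,.085):
  show('rim z%g'%z,atz(c,f(391.5,164.5),z))
print('rim tri',tri((c,f(391.5,164.5)),(t,(300+188.5/4-.5,180+131.5/4-.5))),tri((c,f(391.5,164.5)),(cam('side'),(280+153.5/4-.5,145+107.5/4-.5))))
w=atz(c,f(321,164),.075)-atz(c,f(462,165),.075);print('rim width @.075',np.linalg.norm(w))
show('handle end',atz(c,f(391,272),.07));show('handle inner',atz(c,f(391,237),.07))
show('h bar w',atz(c,f(383.5,265),.07));show('h bar w',atz(c,f(398.5,265),.07))
for u,v in((350,348),(350,450),(294,400),(406,400)): show('blue2 rim',atz(c,f(u,v),.075))
print('hpx grasp', (proj(c,(T@np.array([.328,0,0,1]))[:3])+.5)*1.5-.5)
E
```

```text
rim z0.075 [ 0.4844 -0.3051  0.075 ] tool [0.3262 0.0721 0.0046]
rim z0.085 [ 0.4844 -0.3049  0.085 ] tool [0.3162 0.0723 0.0045]
rim tri (array([ 0.48265353, -0.30612631,  0.066704  ]), [np.float64(0.0019043608518338972), np.float64(0.0019043608518340112)]) (array([ 0.483923  , -0.30526296,  0.07979981]), [np.float64(0.0005239374331252174), np.float64(0.0005239374331250967)])
rim width @.075 0.09703762043813001
handle end [ 0.4233 -0.3537  0.07  ] tool [ 0.3311 -0.0059  0.0047]
handle inner [ 0.4442 -0.3369  0.07  ] tool [0.3311 0.0209 0.0046]
h bar w [ 0.4241 -0.3458  0.07  ] tool [ 0.3311 -0.0004 -0.001 ]
h bar w [ 0.4311 -0.3547  0.07  ] tool [ 0.3311 -0.0004  0.0103]
blue2 rim [ 0.3557 -0.3664  0.075 ] tool [ 0.3262 -0.0667 -0.0275]
blue2 rim [ 0.2789 -0.4243  0.075 ] tool [ 0.3261 -0.1628 -0.03  ]
blue2 rim [ 0.2894 -0.3586  0.075 ] tool [ 0.3263 -0.1138 -0.0748]
blue2 rim [ 0.3469 -0.4307  0.075 ] tool [ 0.326  -0.1136  0.0174]
hpx grasp [[384.83247012 265.49382195]]
```

The dripper's rim centre is at (391,164), and its handle points straight down the image with its end at (391,272). The near blue dripper at (350,400) is clear of the fingers.

>>> {"method": "servo_tool", "body": {
  "motion": [
    [0.03, 0.001, 0.0045, 0, -0.5],
    [0.07, 0.001, 0.0045, 0, -0.5],
    [0.11, 0.001, 0.0045, 0, -0.5],
    [0.145, 0.001, 0.0045, 0, -0.5],
    [0.175, 0.001, 0.0045, 0, -0.5],
    [0.19, 0.001, 0.0045, 0, -0.5],
    [0.198, 0.001, 0.0045, 0, -0.5],
    [0.198, 0.001, 0.0045, 0, -0.5]
  ]
}}

```text
clock: 10.45
tcp_pos: [0.4314, -0.3469, 0.2039]
orientation: [0.703, 1.457, -0.696]
contact_force: [-0.5, -0.4, -0.2]
grip_width: 0.0641
```

>>> {"method": "servo_tool", "body": {
  "motion": [
    [0, 0, 0, 0, 0],
    [0, 0, 0, 0, 0.3],
    [0, 0, 0, 0, 0.5],
    [0, 0, 0, 0, 0.6],
    [0, 0, 0, 0, 0.65],
    [0, 0, 0, 0, 0.65]
  ],
  "force": 80
}}

```text
clock: 11.05
tcp_pos: [0.4314, -0.3469, 0.2041]
orientation: [0.703, 1.457, -0.696]
contact_force: [0.0, -0.0, 0.1]
grip_width: 0.0146
```

>>> {"method": "servo_tool", "body": {
  "motion": [
    [0, 0, 0, 0, 0.7],
    [0, 0, 0, 0, 0.8],
    [0, 0, 0, 0, 1],
    [0, 0, 0, 0, 1],
    [0, 0, 0, 0, 1]
  ],
  "force": 80
}}

```text
clock: 11.55
tcp_pos: [0.4314, -0.347, 0.2042]
orientation: [0.703, 1.457, -0.696]
contact_force: [-0.7, -0.9, 1.8]
grip_width: 0.0109
```

>>> {"method": "servo_tool", "body": {
  "motion": [
    [-0.004, 0, 0, 0, 1],
    [-0.015, 0, 0, 0, 1],
    [-0.035, 0, 0, 0, 1],
    [-0.06, 0, 0, 0, 1],
    [-0.09, 0, 0, 0, 1],
    [-0.12, 0, 0, 0, 1],
    [-0.14, 0, 0, 0, 1],
    [-0.15, 0, 0, 0, 1]
  ]
}}

```text
clock: 12.35
tcp_pos: [0.4316, -0.3477, 0.3568]
orientation: [0.702, 1.453, -0.696]
contact_force: [-0.2, 0.7, -2.1]
grip_width: 0.0108
```

>>> {"method": "servo_tool", "body": {
  "motion": [
    [-0.01, 0, 0, 0, 1],
    [-0.03, 0, 0, 0, 1],
    [-0.055, 0, 0, 0, 1],
    [-0.075, 0, 0, 0, 1],
    [-0.09, 0, 0, 0, 1],
    [-0.1, 0, 0, 0, 1],
    [-0.1, 0, 0, 0, 1]
  ]
}}

```text
clock: 13.05
tcp_pos: [0.4314, -0.348, 0.4577]
orientation: [0.701, 1.452, -0.696]
contact_force: [0.0, -0.7, -2.0]
grip_width: 0.0107
```

```bash
python3 - <<'E'
from h import *
T=T_tool();np.save('T5.npy',T);print(np.round(T,4),get_obs()['grip_width'],get_obs()['contact_force'])
w=grab_frame('wrist');s=grab_frame('side');cv2.imwrite('pics/s5.png',s[:,:,::-1]);cv2.imwrite('pics/w5.png',w[:,:,::-1])
save(np.hstack([cv2.resize(w,(400,300),interpolation=cv2.INTER_AREA),cv2.resize(s[60:210,190:390],(400,300),interpolation=cv2.INTER_CUBIC)]),'ws5.png',s=2 if 0 else 1)
E
```

```text
[[ 0.0042  0.7807  0.6249  0.4314]
 [ 0.0015  0.6249 -0.7807 -0.348 ]
 [-1.      0.0042  0.0014  0.4577]
 [ 0.      0.      0.      1.    ]] 0.01072307784871272 [ 1.57221727e-03 -6.92244504e-01 -2.04745197e+00]
```

View pics/ws5.png

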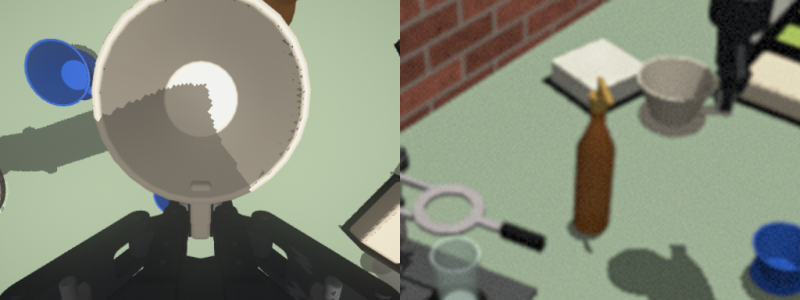

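The wrist half shows the dripper held by its handle, rim centre near (201,96), level. The side half shows it clear of the syrup bottle. I'll use ellipse fits to get the ring centre from the post-release wrist picture and the dripper axis in the tool frame.

```bash
cat > fit.py <<'E'
from h import *
from scipy.optimize import least_squares
def fitcircle(pts,c,z,R):
    P=np.array([atz(c,p,z)[:2] for p in pts])
    r=least_squares(lambda q:np.hypot(*(P-q[:2]).T)-q[2],[*P.mean(0),R],loss='soft_l1',f_scale=.001)
    return r.x,np.sqrt(np.median(r.fun**2))
def edges(im,c,ctr,z,R,up):
    # radial search for the strongest bright->dark edge going outward near radius R
    g=cv2.GaussianBlur(im.astype(float).mean(2),(0,0),.8);out=[]
    for a in np.linspace(0,2*np.pi,120,endpoint=False):
        if not up(a): continue
        rs=np.arange(R-.008,R+.012,.0003)
        q=proj(c,np.c_[ctr[0]+rs*np.cos(a),ctr[1]+rs*np.sin(a),np.full(len(rs),z)])
        if (q<1).any() or (q[:,0]>510).any() or (q[:,1]>382).any(): continue
        v=cv2.remap(g.astype(np.float32),q[:,0].astype(np.float32)[None],q[:,1].astype(np.float32)[None],1)[0]
        d=np.gradient(v);i=np.argmin(d)
        if d[i]<-1.5: out.append(q[i])
    return out
E
python3 - <<'E'
from fit import *
rd=lambda f:cv2.imread('pics/'+f)[:,:,::-1]
yaw=np.radians(12.6)
for fn,T,z in(('w3.png','T2.npy',.1994),):
    c=cam('wrist',np.load(T));ctr=np.array([.6366,-.0444])
    for k in range(3):
        e=edges(rd(fn),c,ctr,z,.046,lambda a:abs((a-yaw-np.pi+np.pi)%(2*np.pi)-np.pi)<2.6 and abs((a-yaw+np.pi)%(2*np.pi)-np.pi)>.9)
        x,r=fitcircle(e,c,z,.046);ctr=x[:2]
    print('ring',x,r,len(e))
T=np.load('T5.npy');c=cam('wrist',T);Ti=np.linalg.inv(T)
for z in(.3285,):
    ctr=(T@[.129,.0676,0,1])[:2]
    for k in range(3):
        e=edges(rd('w5.png'),c,ctr,z,.05,lambda a:True)
        x,r=fitcircle(e,c,z,.05);ctr=x[:2]
    print('rim',x,r,len(e),'tool',Ti@[*x[:2],z,1])
E
```

```text
ring [ 0.6339408  -0.04496685  0.04502888] 0.00016235951392934423 86
rim [ 0.48154152 -0.30813991  0.04918589] 0.0006059306290655072 76 tool [1.29422071e-01 6.35060704e-02 3.18957185e-05 1.00000000e+00]
```

>>> {"method": "servo_tool", "body": {
  "motion": [
    [0, 0.005, -0.01, 0, 1],
    [0, 0.015, -0.03, 0, 1],
    [0, 0.03, -0.055, 0, 1],
    [0, 0.05, -0.08, 0, 1],
    [0, 0.075, -0.1, 0, 1],
    [0, 0.105, -0.11, 0, 1],
    [0, 0.135, -0.11, 0, 1],
    [0, 0.165, -0.11, 0, 1]
  ]
}}

```text
clock: 13.95
tcp_pos: [0.491, -0.1569, 0.4559]
orientation: [0.701, 1.457, -0.696]
contact_force: [0.4, -0.7, -1.0]
grip_width: 0.011
```

```bash
python3 - <<'E'
from h import *
for n in('side','top'): cv2.imwrite(f'pics/{n}6.png',grab_frame(n)[:,:,::-1])
T=T_tool();print(T[:3,3]); v=T[:3,:3].T@(np.array([.583,-.0857,T[2,3]])-T[:3,3]);print(v)
E
```

```text
[ 0.49309218 -0.15443697  0.45581688]
[0.00054903 0.1131242  0.00328659]
```

>>> {"method": "servo_tool", "body": {
  "motion": [
    [0, 0.025, 0.003, 0, 1],
    [0, 0.05, 0.003, 0, 1],
    [0, 0.075, 0.003, 0, 1],
    [0, 0.098, 0.003, 0, 1],
    [0.01, 0.113, 0.003, 0, 1],
    [0.02, 0.113, 0.003, 0, 1],
    [0.03, 0.113, 0.003, 0, 1],
    [0.035, 0.113, 0.003, 0, 1]
  ]
}}

```text
clock: 14.85
tcp_pos: [0.5815, -0.0865, 0.4193]
orientation: [0.699, 1.46, -0.692]
contact_force: [0.4, -0.2, -2.2]
grip_width: 0.0108
```

>>> {"method": "servo_tool", "body": {
  "motion": [
    [0, 0, 0, 0, 1],
    [0, 0, 0, 0, 1]
  ]
}}

```text
clock: 15.05
tcp_pos: [0.581, -0.0874, 0.419]
orientation: [0.699, 1.461, -0.694]
contact_force: [0.3, -0.1, -2.4]
grip_width: 0.0108
```

```bash
python3 - <<'E'
from h import *
T=T_tool();np.save('T7.npy',T);print(np.round(T,4))
ims={n:grab_frame(n) for n in('side','top','wrist')}
for n in ims: cv2.imwrite(f'pics/{n}7.png',ims[n][:,:,::-1])
r=lambda im,x0,y0,w,h:cv2.resize(im[y0:y0+h,x0:x0+w],(400,300),interpolation=cv2.INTER_CUBIC)
s6,t6=[cv2.imread(f'pics/{n}6.png')[:,:,::-1] for n in('side','top')]
save(np.vstack([np.hstack([r(s6,175,135,100,75),r(ims['side'],175,110,100,75)]),np.hstack([r(t6,200,105,100,75),r(ims['top'],200,105,100,75)])]),'cmp.png')
E
```

```text
[[-2.500e-03  7.783e-01  6.279e-01  5.810e-01]
 [ 4.600e-03  6.279e-01 -7.783e-01 -8.740e-02]
 [-1.000e+00  9.000e-04 -5.200e-03  4.190e-01]
 [ 0.000e+00  0.000e+00  0.000e+00  1.000e+00]]
```

View pics/cmp.png

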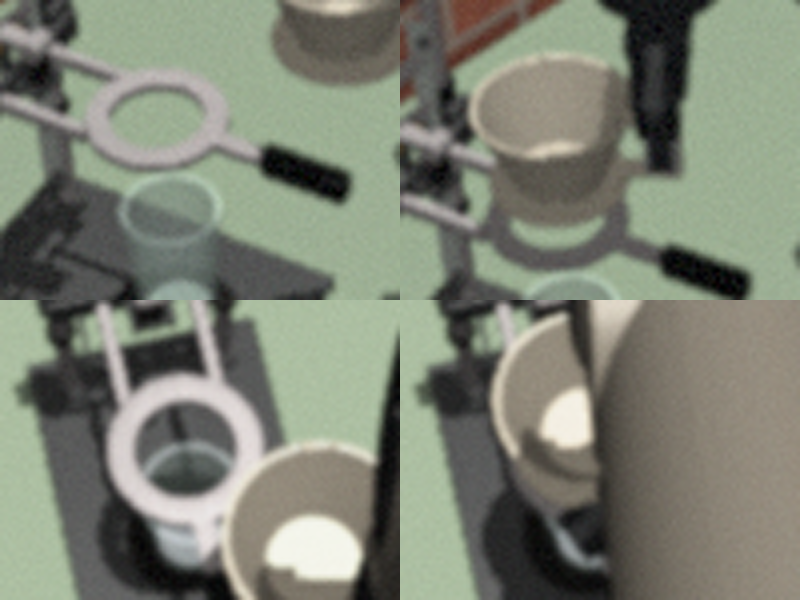

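The left tiles show the ring free and hanging: side centre (157,118), top centre (186,450). The right tiles show the dripper upright and hovering over the ring, with the flange about over it. I'll fit rim and ring centres in the same camera so the calibration error cancels.

```bash
python3 - <<'E'
from fit import *
rd=lambda f:cv2.imread('pics/'+f)[:,:,::-1]
f=lambda x0,y0,u,v:(x0+(u+.5)/4-.5,y0+(v+.5)/4-.5)
s=cam('side');t=cam('top');T=np.load('T7.npy')
zr=.1994;zf=.4190-.2042;zrim=zf+.075
print('ring side hand',atz(s,f(175,135,157,118),zr)[:2],'top hand',atz(t,f(200,105,186,150.5),zr)[:2],'tri',tri((s,f(175,135,157,118)),(t,f(200,105,186,150.5))))
print('rim side hand',atz(s,f(175,110,150,108),zrim)[:2])
print('flange bottom pt',atz(s,f(175,110,160,226-68),zf+.014)[:2])
def run(im,c,ctr,z,R,sel=lambda a:True):
    for k in range(4):
        e=edges(im,c,ctr,z,R,sel);x,r=fitcircle(e,c,z,R);ctr=x[:2]
    # fixed radius fit
    return np.round(x,4),round(r,5),len(e)
ctr=np.array([.634,-.045])
print('ring side',run(rd('side6.png'),s,ctr,zr,.046)); print('ring top',run(rd('top6.png'),t,ctr,zr,.046))
print('rim side',run(rd('side7.png'),s,ctr,zrim,.05)); print('rim top',run(rd('top7.png'),t,ctr,zrim,.05))
c=cam('wrist',T);p=(T@[.129,.0655,0,1])[:2]
print('rim wrist',run(rd('wrist7.png'),c,p,zrim,.05),'expect',p)
E
```

```text
ring side hand [ 0.63560374 -0.04409915] top hand [ 0.63157955 -0.04473597] tri (array([ 0.63278135, -0.04378996,  0.20061524]), [np.float64(0.0017915008855841393), np.float64(0.0017915008855841305)])
rim side hand [ 0.63295171 -0.04378454]
flange bottom pt [ 0.64933178 -0.06361399]
ring side (array([ 0.6393, -0.047 ,  0.0458]), np.float64(0.00092), 58)
ring top (array([ 0.6337, -0.0439,  0.0457]), np.float64(0.00074), 116)
rim side (array([ 0.6467, -0.0532,  0.0573]), np.float64(0.0032), 89)
rim top (array([ 0.6264, -0.0512,  0.0566]), np.float64(0.00131), 50)
rim wrist (array([ 0.6304, -0.047 ,  0.0491]), np.float64(0.00073), 77) expect [ 0.63160128 -0.04570186]
```

```bash
python3 - <<'E'
from fit import *
s=cam('side');t=cam('top');a=np.linspace(0,2*np.pi,361)
def ext(c,x,y,z,R,x0,y0):
    q=(proj(c,np.c_[x+R*np.cos(a),y+R*np.sin(a),0*a+z])-[x0,y0]+.5)*4-.5
    return np.array([q[:,0].min(),q[:,1].min(),q[:,0].max(),q[:,1].max()])
def solve(c,z,R,x0,y0,obs,idx):
    r=least_squares(lambda p:(ext(c,*p,z,R,x0,y0)-obs)[idx],[.634,-.045]);return np.round(r.x,4),np.round(ext(c,*r.x,z,R,x0,y0))
print('ring side',solve(s,.1994,.046,175,135,np.array([86,68,228,168]),[0,1,2,3]))
print('ring side LT',solve(s,.1994,.046,175,135,np.array([86,68,228,168]),[0,1]))
print('ring top',solve(t,.1994,.046,200,105,np.array([107,74,265,224]),[0,1,2,3]))
print('ring top LT',solve(t,.1994,.046,200,105,np.array([107,74,265,224]),[0,1]))
for z in(.2898,):
    print('rim side',solve(s,z,.05,175,110,np.array([69,52,232,0]),[0,1]),'rim top',solve(t,z,.05,200,105,np.array([91,14,0,0]),[0,1]))
print('flange side (left,bottom)',solve(s,.2148+.0165,.044,175,110,np.array([88,0,0,227]),[0,3]))
E
```

```text
ring side (array([ 0.6366, -0.0451]), array([ 84.,  69., 230., 167.]))
ring side LT (array([ 0.6363, -0.0464]), array([ 86.,  68., 231., 166.]))
ring top (array([ 0.633 , -0.0448]), array([107.,  74., 265., 224.]))
ring top LT (array([ 0.6329, -0.0447]), array([107.,  74., 265., 225.]))
rim side (array([ 0.6351, -0.0484]), array([ 69.,  52., 237., 157.])) rim top (array([ 0.6278, -0.0452]), array([ 91.,  14., 282., 195.]))
flange side (left,bottom) (array([ 0.6338, -0.0471]), array([ 88., 133., 230., 227.]))
```

Averaged over the cameras, the dripper sits about (-3,-1.6) mm off the ring centre. I'll correct that and lower to just above the collar's entry.

>>> {"method": "servo_tool", "body": {
  "motion": [
    [0, 0.0015, 0, 0, 1],
    [0.002, 0.0033, 0.0006, 0, 1],
    [0.005, 0.0033, 0.0006, 0, 1],
    [0.008, 0.0033, 0.0006, 0, 1],
    [0.01, 0.0033, 0.0006, 0, 1],
    [0.012, 0.0033, 0.0006, 0, 1],
    [0.012, 0.0033, 0.0006, 0, 1]
  ]
}}

```text
clock: 15.9
tcp_pos: [0.5843, -0.0852, 0.4075]
orientation: [0.699, 1.46, -0.693]
contact_force: [0.1, 0.0, -1.7]
grip_width: 0.011
```

>>> {"method": "servo_tool", "body": {
  "motion": [
    [0.001, 0, 0, 0, 1],
    [0.002, 0, 0, 0, 1],
    [0.003, 0, 0, 0, 1],
    [0.004, 0, 0, 0, 1],
    [0.004, 0, 0, 0, 1]
  ]
}}

```text
clock: 16.4
tcp_pos: [0.5843, -0.0852, 0.4033]
orientation: [0.699, 1.46, -0.693]
contact_force: [0.0, -0.2, -1.3]
grip_width: 0.011
```

>>> {"method": "servo_tool", "body": {
  "motion": [
    [0.0007, 0, 0, 0, 1],
    [0.0014, 0, 0, 0, 1],
    [0.002, 0, 0, 0, 1],
    [0.002, 0, 0, 0, 1]
  ]
}}

```text
clock: 16.8
tcp_pos: [0.5843, -0.0852, 0.4012]
orientation: [0.699, 1.46, -0.693]
contact_force: [0.5, 0.3, -1.2]
grip_width: 0.0111
```

>>> {"method": "servo_tool", "body": {
  "motion": [
    [0.0007, 0, 0, 0, 1],
    [0.0014, 0, 0, 0, 1],
    [0.002, 0, 0, 0, 1],
    [0.002, 0, 0, 0, 1]
  ]
}}

```text
clock: 17.2
tcp_pos: [0.5842, -0.0851, 0.399]
orientation: [0.699, 1.46, -0.693]
contact_force: [-0.7, -1.0, -1.9]
grip_width: 0.0113
```

>>> {"method": "servo_tool", "body": {
  "motion": [
    [0.001, 0, 0, 0, 1],
    [0.002, 0, 0, 0, 1],
    [0.003, 0, 0, 0, 1],
    [0.004, 0, 0, 0, 1],
    [0.004, 0, 0, 0, 1]
  ]
}}

```text
clock: 17.7
tcp_pos: [0.5841, -0.0852, 0.3948]
orientation: [0.699, 1.461, -0.693]
contact_force: [1.1, -0.5, -2.1]
grip_width: 0.011
```

>>> {"method": "servo_tool", "body": {
  "motion": [
    [0.0005, 0, 0, 0, 1],
    [0.001, 0, 0, 0, 1],
    [0.0015, 0, 0, 0, 1],
    [0.0015, 0, 0, 0, 1]
  ]
}}

```text
clock: 18.1
tcp_pos: [0.5841, -0.0851, 0.3933]
orientation: [0.699, 1.461, -0.693]
contact_force: [-0.2, -0.3, -0.8]
grip_width: 0.0109
```

>>> {"method": "servo_tool", "body": {
  "motion": [
    [0.0005, 0, 0, 0, 1],
    [0.001, 0, 0, 0, 1],
    [0.001, 0, 0, 0, 1]
  ]
}}

```text
clock: 18.4
tcp_pos: [0.5841, -0.0851, 0.3922]
orientation: [0.699, 1.461, -0.693]
contact_force: [-0.2, 0.6, -2.6]
grip_width: 0.0109
```

>>> {"method": "servo_tool", "body": {
  "motion": [
    [0.0005, 0, 0, 0, 1],
    [0.001, 0, 0, 0, 1],
    [0.001, 0, 0, 0, 1]
  ]
}}

```text
clock: 18.7
tcp_pos: [0.5841, -0.0851, 0.3911]
orientation: [0.699, 1.461, -0.693]
contact_force: [0.1, 0.3, -2.1]
grip_width: 0.0111
```

>>> {"method": "servo_tool", "body": {
  "motion": [
    [0.0005, 0, 0, 0, 1],
    [0.0008, 0, 0, 0, 1],
    [0.0008, 0, 0, 0, 1]
  ]
}}

```text
clock: 19.0
tcp_pos: [0.584, -0.0851, 0.3903]
orientation: [0.699, 1.461, -0.693]
contact_force: [0.1, -0.2, -1.8]
grip_width: 0.0108
```

>>> {"method": "servo_tool", "body": {
  "motion": [
    [0.0004, 0, 0, 0, 1],
    [0.0007, 0, 0, 0, 1],
    [0.0007, 0, 0, 0, 1]
  ]
}}

```text
clock: 19.3
tcp_pos: [0.584, -0.0851, 0.3899]
orientation: [0.699, 1.461, -0.693]
contact_force: [-2.6, -1.1, 2.4]
grip_width: 0.011
```

>>> {"method": "servo_tool", "body": {
  "motion": [
    [0, 0, 0, 0, 1],
    [0, 0, 0, 0, 1]
  ]
}}

```text
clock: 19.5
tcp_pos: [0.584, -0.0851, 0.39]
orientation: [0.699, 1.461, -0.693]
contact_force: [-1.8, 0.4, 1.6]
grip_width: 0.0108
```

>>> {"method": "servo_tool", "body": {
  "motion": [
    [0, 0, 0, 0, 0.6],
    [0, 0, 0, 0, 0.4],
    [0, 0, 0, 0, 0],
    [0, 0, 0, 0, -0.4],
    [0, 0, 0, 0, -0.4],
    [0, 0, 0, 0, -0.4]
  ]
}}

```text
clock: 20.1
tcp_pos: [0.584, -0.0851, 0.39]
orientation: [0.699, 1.461, -0.693]
contact_force: [0.6, 1.2, 0.7]
grip_width: 0.0599
```

```bash
python3 - <<'E'
from h import *
o=get_obs();print(o['contact_force'],o['grip_width'])
s=grab_frame('side');w=grab_frame('wrist')
save(np.hstack([cv2.resize(w,(400,300),interpolation=cv2.INTER_AREA),cv2.resize(s[120:195,175:275],(400,300),interpolation=cv2.INTER_CUBIC)]),'ws8.png')
E
```

```text
[0.62340472 1.15183238 0.67366449] 0.05993008918786433
```

View pics/ws8.png

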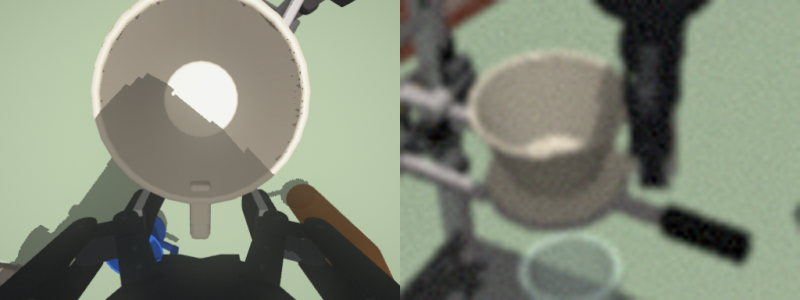

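The wrist half shows the jaws clear of the handle, which is at (200,220). The side half shows the flange flat on the ring, the dripper upright, and the tumbler in place below it. I'll withdraw straight up.

>>> {"method": "servo_tool", "body": {
  "motion": [
    [-0.005, 0, 0, 0, -0.4],
    [-0.02, 0, 0, 0, -0.4],
    [-0.045, 0, 0, 0, -0.4],
    [-0.08, 0, 0, 0, -0.4],
    [-0.12, 0, 0, 0, -0.4],
    [-0.15, 0, 0, 0, -0.4]
  ]
}}

```text
clock: 20.8
tcp_pos: [0.5842, -0.0857, 0.5442]
orientation: [0.699, 1.457, -0.692]
contact_force: [0.5, 0.3, -0.2]
grip_width: 0.0599
```

>>> {"method": "servo_tool", "body": {
  "motion": [
    [0, -0.03, -0.02, 0, -0.4],
    [0, -0.06, -0.05, 0, -0.4],
    [0, -0.09, -0.08, 0, -0.4],
    [0, -0.12, -0.11, 0, -0.4],
    [0, -0.12, -0.11, 0, -0.4]
  ]
}}

```text
clock: 21.3
tcp_pos: [0.4176, -0.075, 0.5456]
orientation: [0.699, 1.456, -0.693]
contact_force: [0.0, -0.3, 0.3]
grip_width: 0.0599
```

```bash
python3 - <<'E'
from h import *
o=get_obs();print(o['clock'],o['tcp_pos'],o['contact_force'])
s=grab_frame('side');t=grab_frame('top')
save(np.hstack([cv2.resize(s,(400,300),interpolation=cv2.INTER_AREA),cv2.resize(s[95:195,165:299],(400,300),interpolation=cv2.INTER_CUBIC)]),'f1.png')
save(np.vstack([np.hstack([cv2.resize(s,(400,300),interpolation=cv2.INTER_AREA),cv2.resize(s[95:195,165:299],(400,300),interpolation=cv2.INTER_CUBIC)]),np.hstack([cv2.resize(t,(400,300),interpolation=cv2.INTER_AREA),cv2.resize(t[50:200,160:360],(400,300),interpolation=cv2.INTER_CUBIC)])]),'final.png')
E
```

```text
21.3 [ 0.4175885  -0.07497285  0.5455523 ] [ 0.04263896 -0.33306516  0.27435989]
```

View pics/final.png

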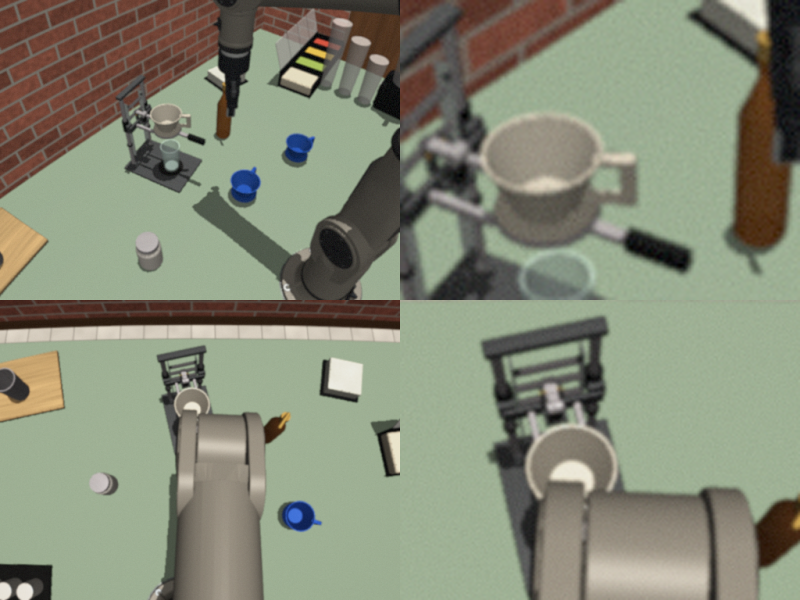

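The final side and top views show the dripper upright and seated in the ring, with the holder hanging. The tumbler, canister, syrup bottle and blue drippers stand where they were, and the arm is clear. Handing in.

```bash
python3 -c "
from bench import *
print(hand_in())"
```

```text
the job is handed in; nothing more can be done
None
```

The holder is hanging on the middle rung with the dripper seated upright in its ring, and I handed the job in at about 21.3 s of the 58 s allowed. `hand_in` gives no verdict, so this rests on my own checks.

- **Holder:** I lifted it about 96 mm by the grip, then eased it down in steps of about 1 mm until it met the rung at about 64 mm, so the rack sits about 6 mm below nominal. The wrist force went from -5.6 to +3.3 N at contact, about 9 N on the pawl at that moment. I relaxed it to about +1 N before letting go. Two cameras then put the ring top at 0.2006 m, against 0.199 m expected.
- **Dripper:** I gripped the cream dripper by its handle and corrected it about 3 mm over the ring. I then lowered it until it touched at TCP height 0.3899 m, against 0.3896 m predicted for fully seated, with about 4 N of contact force.
- **Last checks:** The final pictures show the flange flat on the ring and nothing else visibly moved. The gripper was clear, with wrist force near zero.
- **Disagreements:** The cameras differed by 2–4 mm on where the dripper sat over the ring, so I averaged them. Two automatic circle fits of the dripper's rim (side and top cameras) were clearly off, and I used hand-read edges instead.

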